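# Pack the disc stack home in the packing tube

### The arm

A 6-joint arm with a two-finger parallel gripper is mounted at the origin on a cart in front of the work surface, level with it; the furniture and walls round the work are solid. World frame = base frame: x ahead of the robot, y to its left, z up, the work surface at z = 0. Lengths are in mm, angles in rad, forces in N, time in s.
With the tool pointing down it reaches from about 425 to 1125 mm from the base axis. Payload 14.9 kg.
Tool frame: the origin (TCP) lies midway between the tips of the shut fingers; the grasp point (between the pads) lies 19 mm behind it; z points along the fingers, y is the line along which they close (so a half turn about z gives the same grasp; the last joint's range is limited). The gripper opens to 91 mm and grips with 3 to 60 N. Pads are 32 mm wide; open, the fingers measure 118 mm over their backs; the gripper's body (76 mm by 178 mm) begins 60 mm behind the grasp point.
Start: joints at [1.172, 0.379, 1.734, -0, 1.028, -0.033], TCP at [250.395, 653.697, 213.932] pointing down, gripper open.
Joint ranges: [-2.77, 2.77], [-0.74, 2.19], [0, 2.66], [-1.06, 4.2], [0.31, 2.87], [-3.08, 3.08]. Speed limits (rad/s): [1.89, 1.89, 2.39, 3.14, 3.14, 3.14].

### API

Orientations are given as a unit quaternion [x, y, z, w].
In Python, from bench import monitor, read_camera, get_calibration, order, models gives the robot as it stands.
- The arm moves only by the tool move_arm, never from a script. Its argument "commands" is a list of rows, each an object with "linear": the shift along the tool's x, y, z in mm, a list of three; "twist": the turn, a rotation vector about the tool's x, y, z in rad, a list of three. A call has 1 to 5 rows; each row is the pose to reach, as a shift and turn from the pose commanded when the call began, along the tool's axes at that moment; what a row does not reach only later rows make up. A row lasts 1/12 s, in which the tool goes at most 41.7 mm and 7.16 degrees, less where a joint would pass 70% of its speed; a pose out of reach is approached as far as the arm can. A call with a gripper value outside its range is refused whole. "grip" is the closure, from 0 (fully open) to 1 (shut), set as the call begins (left out, the last holds). The fingers move at their own pace and stop on an object; "newtons" is the grip in N (left out, the last holds). Time passes only in rows, so rows that repeat a pose let the fingers close. It gives the time, the measured TCP pose, the force, the opening and the grip force at its end, in the units of the state.
- monitor.get_obs(): the state, without advancing time (a new reading comes with each control period).
- read_camera(name): name is "side" or "top" or "wrist"; returns (picture, depth): 480x640x3 uint8, blue, green, red; 480x640 float32, mm along the optical axis (not along the pixel's ray), 0 where there is no reading.
- get_calibration(name): a dict with "intrinsics" (3x3 intrinsics, pixels), "world_from_camera" (4x4, takes a point from camera to world coordinates). Camera axes: x right, y down, z forward; pixel columns grow to the right and rows downward; lengths in mm; the calibration is good to about 2 mm. A picture is of the moment at which its call begins: read the wrist's pose just before it. get_calibration takes no time and is no camera call; for the wrist camera it gives the pose at the moment of the call.
- order.sign_off(): hands the job in; it is judged then, once.
Trained networks look in the newest picture that a camera, given by its name, has taken for a name from the list of things; names that differ only in an ending like _2 or _b are one class to them, and where a whole thing is asked for, a point or a joint stands for the part that bears it (a point fixed in the world has none). Each returns a list of dicts, best first, with "confidence" (0 to 1); they miss things now and then, are a little off and sometimes report something else, mostly with a low value. They report only what shows in the picture. A call takes as long as a camera call. They do not tell look-alikes from the thing itself.
- models.find_in(camera, query): "xy" ([column, row] in pixels, amid what is visible of it).
- models.masks_of(camera, query): "mask" (480x640 bool, what is visible of it) and "xy" ([column, row] in pixels, amid what is visible of it).
The state is a dict: "clock": time; "qpos": joint angles; "joint_vel": joint speeds; "tau": joint torques, N m; "tcp_pos": TCP position; "ee_rot": TCP orientation; "wrist_force": force on the tool from outside, world axes, zero at the start; "ft_torque": the same for the moment, N m; "width": finger opening in mm; "finger_force": force on a finger pad.
Only numpy, scipy, OpenCV 4.12 (cv2) and the standard library are available. Lean on these libraries where they do the work, as an engineer would, in place of code of your own. Each camera call takes 0.05 s, during which the arm holds its last target. There are 200 camera calls.

### The job

Put the white spacer into the packing tube on top of the discs, then take the tamping rod from its wooden holder and push the spacer and both stiff discs down the tube until the whole stack bottoms out on the hidden seat; lean on it firmly there for about a second (roughly 15 N, and never more than 35 N). Then stand the rod back in its holder, leaving the other things where they are.

Things in the scene. Friction and masses are not known exactly. Their poses are not given: they have to be found in the camera images.
- tube: packing tube, fixed upright: aluminium foot 80 mm wide, 10 mm high; aluminium collar 44 mm wide up to 46 mm; clear tube 35 mm wide up to the mouth at 120 mm; bore 27 mm throughout. Origin: underside centre, z up. In the opaque collar lies a firm rubber-faced seat (about 8 N/mm), top 10 to 28 mm above the bench; its height differs from run to run, is hidden, and can only be felt
- tube_mouth (a point): centre of the tube's mouth, 120 mm above the tube's origin
- upper_disc: upper of two black rubber-edged discs that sit tight in the bore, 25 mm wide, 10 mm thick. Origin: centre of its underside; starts with its underside 66 to 74 mm above the bench. It slides down with a drag of about 3.5 N, stays where it is left (pressed onto the seat, the stack springs back 1 or 2 mm when let go)
- lower_disc: lower disc, the same as the upper one (10 mm thick, drag about 3.5 N more once the upper disc pushes it). Origin: centre of its underside; starts 40 to 50 mm above the bench, with a gap of 6 to 24 mm below the upper disc. It stops on the hidden seat
- spacer: white plastic cylinder, 21 mm wide, 32 mm high, lower edge chamfered, standing upright loose on the bench; about 40 g. Origin: centre of its underside, z up. On the upper disc its top is first 4 to 12 mm below the tube's mouth, and once the stack is fully home 40 to 58 mm below it
- rod: tamping rod standing upright and loose in its holder: steel foot 20 mm wide and 12 mm high, steel shaft 14 mm wide, black round handle 24 mm wide from 95 to 140 mm above the foot; 140 mm long, about 120 g. Origin: centre of the foot's underside, z up along the rod
- rod_holder: fixed wooden block 64 x 64 mm, 48 mm high, with one round upright hole 24 mm wide from its top down to 12 mm above the bench, where the rod's foot stands. Origin: centre of the underside
- cork: bystander, to be left alone: tapered brown cork, 26 mm wide, 25 mm high, standing. Origin: underside centre
- petri_dish: bystander, to be left alone: clear round flat dish, 65 mm wide, 17 mm high. Origin: underside centre
- label_tape: bystander, to be left alone: roll of white tape lying flat, 66 mm wide, 19 mm high. Origin: underside centre
- marker: bystander, to be left alone: white marker pen with a black cap, 128 mm long, 13 mm thick, lying. Origin: underside centre
- dropper_1: bystander, to be left alone: brown dropper bottle with a black bulb, 33 mm wide, 94 mm high. Origin: underside centre
- tweezers: bystander, to be left alone: steel tweezers, 131 mm long, 9 mm high, lying. Origin: underside centre
- beaker_50: bystander, to be left alone: small glass beaker, 52 mm wide, 60 mm high. Origin: underside centre
Mind the look-alikes: they are no part of the job. What is shaped like the rod_holder but pink is not meant.

How it is judged (in metres and radians):
On the way, in this order (a step that is already met when the one before it is completed fails the run):
1. the spacer stands inside the tube on the upper disc, let go by the fingers (horizontal distance between spacer and tube below 0.006 m and angle between spacer's own z axis and vertical below 0.2 rad and z of spacer in the frame of tube below 0.088 m and contact force between the fingers and spacer below 0.1 N), for 0.2 s.
2. the rod presses the spacer with more than 11 N while spacer and both discs touch and no longer move: the stack has bottomed out (contact force between rod and spacer above 11 N and contact force between spacer and upper_disc above 11 N and linear speed of each of upper_disc, lower_disc below 0.003 m/s and z of upper_disc in the frame of lower_disc below 0.0118 m), for 0.4 s.
At the end, for the whole second after the job is handed in: The spacer and the two discs lie on one another in the tube with gaps under 2 mm, after having been pressed to the seat with more than 11 N for 0.4 s; the rod stands released in its holder's hole, upright within 0.15 rad, its foot within 4 mm of the hole's floor; all at rest (z of upper_disc in the frame of lower_disc below 0.0118 m and z of spacer in the frame of upper_disc between 0.0085 and 0.0118 m and horizontal distance between spacer and tube below 0.006 m and horizontal distance between rod and rod_holder below 0.006 m and z of rod in the frame of rod_holder below 0.016 m and angle between rod's own z axis and vertical below 0.15 rad and linear speed of each of rod, spacer below 0.02 m/s); the robot touches nothing.
It fails at once if the rod presses the spacer with more than 35 N (contact force between rod and spacer above 35 N).
It fails at once if a bystander is moved by more than 30 mm (distance of any of cork, petri_dish, label_tape, marker, dropper_1, tweezers, beaker_50 from where it was at the start of the episode above 0.03 m).
It also fails if it takes over 64 s, if anything falls off the work surface, if the arm or the gripper's body presses on something with over 40 N, if the wrist force passes 120 N, or if a joint passes its speed limit or range.

## Working session

There is one attempt and no reset: what is moved stays moved. The work goes in short steps, Python scripts to look and compute and a tool call to move; the robot and the scene stay as the last step left them, time stands still between calls to the robot, and variables do not carry over. Pictures are saved under pics/ and viewed, at most 10 in all, crops included, and the job is handed in when it is done.

Besides the shell and the picture viewer there is one more tool, called by a JSON object that holds its "method" and its "body". move_arm: Moves the arm, as the interface text tells. Its arguments: {"type":"object","properties":{"commands":{"type":"array","items":{"type":"object","properties":{"linear":{"type":"array","items":{"type":"number"}},"twist":{"type":"array","items":{"type":"number"}}}}},"grip":{"type":"number"},"newtons":{"type":"number"}},"required":["commands"]}

```bash
mkdir -p pics; ls
python3 - <<'E'
from bench import monitor, read_camera, get_calibration, order, models
import cv2,numpy as np
o=monitor.get_obs();print(o)
for c in ("side","top"):
    p,d=read_camera(c);cv2.imwrite(f"pics/{c}0.png",p);np.save(f"{c}0.npy",d)
    k=get_calibration(c);print(c,k["intrinsics"].tolist(),np.round(k["world_from_camera"],3).tolist())
    for q in ("tube","spacer","rod","rod_holder"):
        print(q,[(r["xy"],round(r["confidence"],2)) for r in models.find_in(c,q)][:4])
E
```

```text
pics
{'clock': 0.0, 'qpos': array([ 1.17167058e+00,  3.79426106e-01,  1.73474415e+00, -1.81720736e-05,
        1.02849700e+00, -3.32935125e-02]), 'joint_vel': array([ 8.21263404e-05, -1.66421896e-03, -3.67697044e-04, -3.45768542e-04,
        1.14512881e-03,  1.10429675e-04]), 'tau': array([ 2.75311686e-03, -7.63758659e+01, -4.34373701e+01,  6.51042466e-02,
        4.23491641e-02, -1.18672333e-04]), 'tcp_pos': array([250.26716158, 653.32935935, 213.29412585]), 'ee_rot': array([ 1.81893171e-01,  9.83318151e-01, -5.26463972e-04, -1.07668712e-04]), 'wrist_force': array([-0.02323269,  0.2800272 , -0.17619876]), 'ft_torque': array([-0.01496623, -0.00525512,  0.00498191]), 'finger_force': 0.0, 'width': 91.37630136209216}
side [[433.2277588231721, 0.0, 325.5707994294578], [0.0, 433.2277588231721, 242.97129573420725], [0.0, 0.0, 1.0]] [[-0.99, -0.055, 0.133, 357.995], [-0.144, 0.378, -0.914, 799.793], [-0.0, -0.924, -0.382, 446.451], [0.0, 0.0, 0.0, 1.0]]
tube [([323.8, 305.1], 0.79)]
spacer [([340.1, 273.6], 0.55)]
rod [([348.2, 212.0], 0.78)]
rod_holder [([348.8, 245.9], 0.75), ([333.3, 222.8], 0.56), ([372.9, 400.4], 0.26)]
top [[435.7278348232627, 0.0, 318.83661196679174], [0.0, 435.7278348232627, 232.56145030719824], [0.0, 0.0, 1.0]] [[0.018, -0.994, 0.111, 393.185], [-1.0, -0.018, 0.004, -30.743], [-0.002, -0.111, -0.994, 986.15], [0.0, 0.0, 0.0, 1.0]]
tube [([256.0, 248.9], 0.73)]
spacer [([328.5, 255.3], 0.53)]
rod []
rod_holder [([392.2, 264.4], 0.96), ([450.9, 240.1], 0.88), ([339.7, 186.4], 0.51), ([257.4, 250.1], 0.5)]
```

View pics/side0.png

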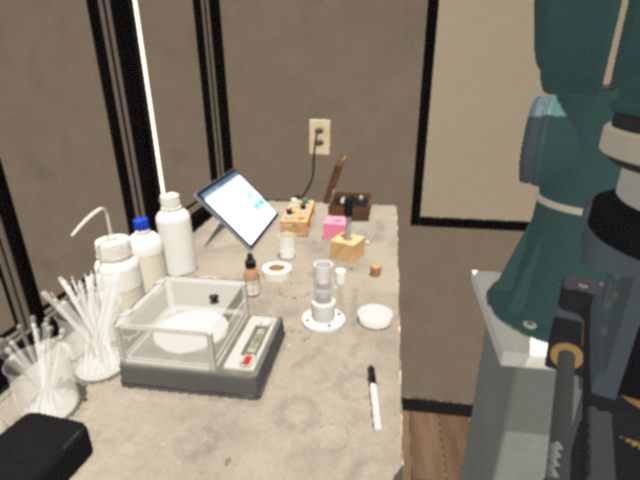

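View pics/top0.png

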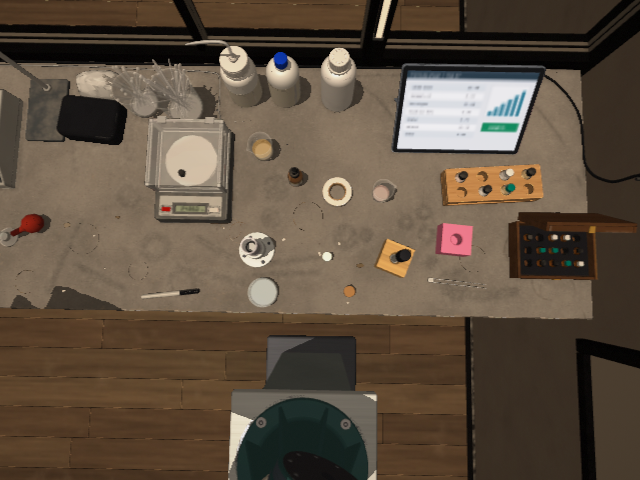

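Side view: tube (323,300), spacer (340,275), rod (349,212) in the wooden holder (348,246), pink decoy (335,228). Top view: tube (256,247), spacer (328,257), rod handle (402,256), holder (396,258), pink decoy (455,240), cork (349,291).

```bash
cat > h.py <<'E'
from bench import monitor, read_camera, get_calibration, order, models
import cv2,numpy as np
from scipy.spatial.transform import Rotation as R
def ray(c,uv,k=None):
    k=k or get_calibration(c);W=np.array(k["world_from_camera"])
    v=W[:3,:3]@np.linalg.solve(k["intrinsics"],[uv[0],uv[1],1]);return W[:3,3],v
def atz(c,uv,z,k=None):
    p,v=ray(c,uv,k);return p+v*(z-p[2])/v[2]
def tri(*rs):
    A=0;b=0
    for p,v in rs:
        v=v/np.linalg.norm(v);M=np.eye(3)-np.outer(v,v);A=A+M;b=b+M@p
    x=np.linalg.solve(A,b)
    return x,[np.linalg.norm(np.cross(x-p,v/np.linalg.norm(v))) for p,v in rs]
def pts(c,mask,d,k=None):
    k=k or get_calibration(c);W=np.array(k["world_from_camera"]);K=np.array(k["intrinsics"])
    r,cc=np.nonzero(mask&(d>0));z=d[r,cc]
    P=np.stack([(cc-K[0,2])/K[0,0]*z,(r-K[1,2])/K[1,1]*z,z],1);return P@W[:3,:3].T+W[:3,3]
def totool(target,o=None):
    "tool-frame shift to a world TCP target"
    o=o or monitor.get_obs();return R.from_quat(o["ee_rot"]).inv().apply(np.array(target)-o["tcp_pos"])
E
python3 - <<'E'
from h import *
k=get_calibration("wrist");print(k["intrinsics"].tolist(),np.round(k["world_from_camera"],3).tolist())
d=np.load("top0.npy")
for n,t,s,z in (("spacer",(327.5,256.5),(340.5,275.5),16),("handle",(402,256),(349,205),118),("hold",(395,258),(348,247),24),("tube",(256,246),(323,290),60)):
    print(n,np.round(tri(ray("top",t),ray("side",s)),1) if 0 else [np.round(a,1) for a in tri(ray("top",t),ray("side",s))],"atz",np.round(atz("top",t,z),1), "depthpt",np.round(pts("top",np.pad(np.ones((1,1),bool),((int(t[1]),479-int(t[1])),(int(t[0]),639-int(t[0])))),d),1))
E
```

```text
[[396.70636657225634, 0.0, 317.7661666612921], [0.0, 396.70636657225634, 240.3783441620734], [0.0, 0.0, 1.0]] [[0.358, 0.899, 0.252, 178.282], [0.934, -0.345, -0.097, 681.314], [-0.001, 0.27, -0.963, 385.393], [0.0, 0.0, 0.0, 1.0]]
spacer [array([448.2, -46.6,  17.6]), array([0.1, 0.1])] atz [448.2 -46.7  16. ] depthpt [[448.3 -45.3  33. ]]
handle [array([ 445.4, -190.2,  134.5]), array([0.3, 0.3])] atz [ 446.1 -193.3  118. ] depthpt [[ 443.8 -186.3  155.6]]
hold [array([ 446.8, -195.7,   23. ]), array([0.4, 0.4])] atz [ 447.1 -195.5   24. ] depthpt [[ 443.9 -185.7   81.1]]
tube [array([464.4, 106.3,  63.1]), array([0.6, 0.6])] atz [465.3 106.8  60. ] depthpt [[460.6  98.  119.3]]
```

{"method": "move_arm", "body": {"commands": [{"linear": [-26, -29, -3], "twist": [0, 0, 0.12]}, {"linear": [-52, -57, -6], "twist": [0, 0, 0.24]}, {"linear": [-78, -86, -10], "twist": [0, 0, 0.36]}, {"linear": [-105, -114, -13], "twist": [0, 0, 0.48]}, {"linear": [-131, -143, -16], "twist": [0, 0, 0.6]}]}}

```text
clock: 0.92
tcp_pos: [321.9, 471.7, 230.1]
ee_rot: [0.467, 0.884, 0.0, 0.0]
wrist_force: [-0.2, 0.4, -0.2]
width: 91.3
finger_force: 0.0
```

{"method": "move_arm", "body": {"commands": [{"linear": [-38, -9, -3], "twist": [0, 0, 0.121]}, {"linear": [-76, -18, -6], "twist": [0, 0, 0.242]}, {"linear": [-115, -27, -10], "twist": [0, 0, 0.363]}, {"linear": [-153, -36, -13], "twist": [0, 0, 0.484]}, {"linear": [-191, -45, -16], "twist": [0, 0, 0.605]}]}}

```text
clock: 1.33
tcp_pos: [393.5, 288.9, 246.4]
ee_rot: [0.709, 0.705, 0.0, 0.0]
wrist_force: [0.8, 0.2, -0.2]
width: 91.1
finger_force: 0.0
```

{"method": "move_arm", "body": {"commands": [{"linear": [-37, 14, -3]}, {"linear": [-74, 28, -6]}, {"linear": [-110, 43, -9]}, {"linear": [-147, 58, -12]}, {"linear": [-183, 72, -15]}]}}

```text
invalid input
```

{"method": "move_arm", "body": {"commands": [{"linear": [0, 0, 0]}, {"linear": [0, 0, 0]}, {"linear": [0, 0, 0]}]}}

```text
invalid input
```

Run:
```python
from h import *
o=monitor.get_obs();print(o["clock"],o["tcp_pos"],o["ee_rot"],o["qpos"])
k=get_calibration("wrist");p,d=read_camera("wrist");cv2.imwrite("pics/w1.png",p);np.savez("w1.npz",d=d,K=k["intrinsics"],W=k["world_from_camera"])
```

```text
1.3333 [393.49482958 288.90662432 246.35227432] [7.09100320e-01 7.05107523e-01 3.34173576e-04 7.39017986e-05] [ 5.85576578e-01 -6.80999866e-03  2.13335144e+00 -1.66421160e-05
  1.01436686e+00  5.91232039e-01]
```

View pics/w1.png

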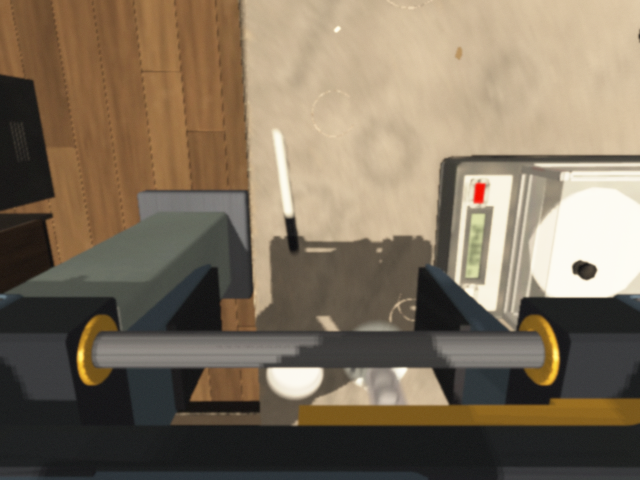

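The wrist view shows only what lies on the +y side of the fingers (marker, balance), so I go past the things toward −y to look at them.

{"method": "move_arm", "body": {"commands": [{"linear": [-36, 6, 0], "twist": [0, 0, 0]}, {"linear": [-72, 12, 0], "twist": [0, 0, 0]}, {"linear": [-108, 18, 0], "twist": [0, 0, 0]}, {"linear": [-144, 24, 0], "twist": [0, 0, 0]}, {"linear": [-180, 29, 0], "twist": [0, 0, 0]}]}}

```text
clock: 1.8
tcp_pos: [422.2, 109.0, 246.2]
ee_rot: [0.707, 0.707, 0.0, 0.0]
wrist_force: [1.0, -0.5, -0.1]
width: 91.3
finger_force: 0.0
```

{"method": "move_arm", "body": {"commands": [{"linear": [-36, 6, 0], "twist": [0, 0, 0]}, {"linear": [-72, 12, 0], "twist": [0, 0, 0]}, {"linear": [-108, 18, 0], "twist": [0, 0, 0]}, {"linear": [-144, 23, 0], "twist": [0, 0, 0]}, {"linear": [-169, 28, 0], "twist": [0, 0, 0]}]}}

```text
clock: 2.22
tcp_pos: [450.2, -60.9, 246.3]
ee_rot: [0.707, 0.707, 0.0, 0.0]
wrist_force: [0.2, 1.1, 0.8]
width: 91.4
finger_force: 0.0
```

{"method": "move_arm", "body": {"commands": [{"linear": [0, 0, 0], "twist": [0, 0, 0]}, {"linear": [0, 0, 0], "twist": [0, 0, 0]}, {"linear": [0, 0, 0], "twist": [0, 0, 0]}]}}

```text
clock: 2.47
tcp_pos: [450.0, -58.1, 245.9]
ee_rot: [0.707, 0.707, 0.0, -0.0]
wrist_force: [-0.5, 0.4, -0.1]
width: 91.2
finger_force: 0.0
```

```bash
cat >> h.py <<'E'
def snap(n):
    o=monitor.get_obs();print(o["clock"],np.round(o["tcp_pos"],1),np.round(o["ee_rot"],4),np.round(o["qpos"],2))
    k=get_calibration("wrist");p,d=read_camera("wrist");cv2.imwrite(f"pics/{n}.png",p);np.savez(n+".npz",d=d,intrinsics=k["intrinsics"],world_from_camera=k["world_from_camera"]);return p,d,k
E
python3 -c "from h import *;snap('w2')"
```

```text
2.4667 [450.  -58.1 245.9] [ 7.073e-01  7.070e-01  0.000e+00 -1.000e-04] [-0.18 -0.07  2.19  0.    1.02 -0.18]
```

View pics/w2.png

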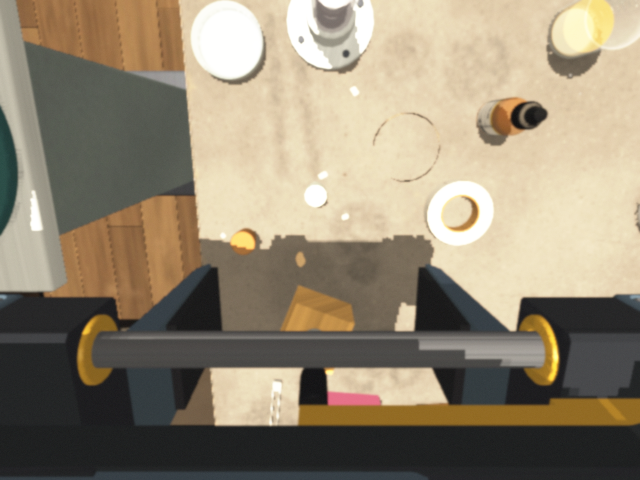

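Wrist view: spacer (316,196), tube foot (331,25) partly cut off at the top, cork (243,241), holder corner (318,310) half hidden by the gripper. Going further for the rod.

{"method": "move_arm", "body": {"commands": [{"linear": [-38, 0, 0], "twist": [0, 0, 0]}, {"linear": [-76, 0, 0], "twist": [0, 0, 0]}, {"linear": [-114, 0, 0], "twist": [0, 0, 0]}, {"linear": [-150, 0, 0], "twist": [0, 0, 0]}, {"linear": [-190, 0, 0], "twist": [0, 0, 0]}]}}

```text
clock: 2.93
tcp_pos: [450.3, -248.6, 246.1]
ee_rot: [0.706, 0.708, 0.0, 0.0]
wrist_force: [1.3, 0.6, 0.0]
width: 91.2
finger_force: 0.0
```

{"method": "move_arm", "body": {"commands": [{"linear": [-20, 0, -20], "twist": [0, 0, 0]}, {"linear": [-20, 0, -20], "twist": [0, 0, 0]}, {"linear": [-20, 0, -20], "twist": [0, 0, 0]}, {"linear": [-20, 0, -20], "twist": [0, 0, 0]}]}}

```text
clock: 3.27
tcp_pos: [450.2, -267.0, 265.5]
ee_rot: [0.707, 0.707, 0.0, -0.0]
wrist_force: [0.8, 0.0, -0.8]
width: 91.2
finger_force: 0.0
```

```bash
python3 -c "from h import *;snap('w3')"
```

```text
3.2667 [ 450.2 -267.   265.5] [ 7.067e-01  7.075e-01  0.000e+00 -3.000e-04] [-0.58  0.03  2.05  0.    1.05 -0.58]
```

View pics/w3.png

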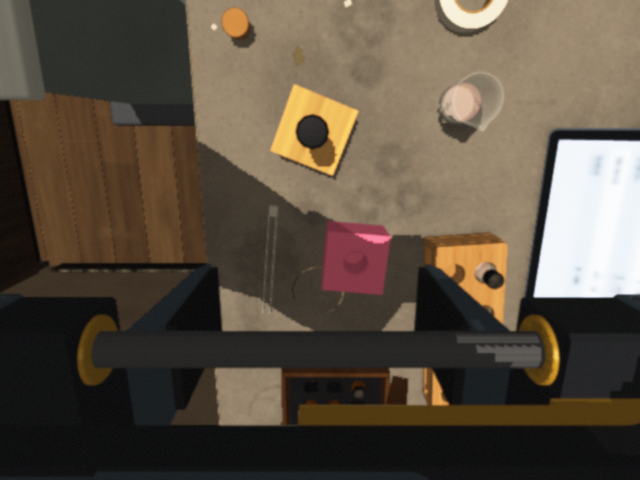

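Rod handle top at (312,131) over the holder top (corners ≈ (297,86),(358,110),(334,176),(271,151)); spacer out of view.

Run:
```python
from h import *
def load(n):
    z=np.load(n+".npz");return cv2.imread(f"pics/{n}.png"),z["d"],{k:z[k] for k in("intrinsics","world_from_camera")}
def cen(m,near):
    n,l,s,c=cv2.connectedComponentsWithStats(m.astype(np.uint8));i=1+np.argmin(np.hypot(*(c[1:]-near).T));return c[i],s[i]
p,d,k=load("w3");hsv=cv2.cvtColor(p,cv2.COLOR_BGR2HSV)
m=np.zeros(d.shape,bool);m[105:160,285:340]=True
hm=(hsv[...,2]<45)&m
c,s=cen(hm,(312,131));print("handle",c,s)
P=pts("wrist",hm,d,k);print("depth z pct",np.percentile(P[:,2],[5,25,50,75,95]),np.median(P,0))
top=P[P[:,2]>140];print("top ctr",top.mean(0),(top.max(0)+top.min(0))/2,len(top))
print("atz152",atz("w",c,152,k), "tri top", tri(ray("w",c,k),ray("top",(402,256))))
q=np.array([(296.5,86),(358,110),(334,176),(271,151)],float)
W=np.array([atz("w",x,48,k) for x in q]);print("holder",W.mean(0),[np.linalg.norm(W[i]-W[i-1]) for i in range(4)])
p,d,k=load("w2");hsv=cv2.cvtColor(p,cv2.COLOR_BGR2HSV)
m=np.zeros(d.shape,bool);m[178:214,298:334]=True
sm=(hsv[...,2]>225)&(hsv[...,1]<40)&m;c,s=cen(sm,(316,196));print("spacer",c,s)
P=pts("wrist",sm,d,k);print(np.percentile(P[:,2],[5,50,95]),np.median(P,0));t=P[P[:,2]>28];print((t.max(0)+t.min(0))/2, atz("w",c,32,k))
```

```text
handle [315.2 133.4] [314 133   3   2   5]
depth z pct [151.4410362  152.11979311 152.64026533 153.08575116 153.70729113] [ 447.29922637 -197.16498619  152.64026533]
top ctr [ 446.7066039  -195.25980026  152.59822807] [ 445.23582487 -192.25924368  152.27567319] 325
atz152 [ 447.43860467 -193.4293392   152.        ] tri top (array([ 446.74978733, -194.01254587,  113.54908246]), [np.float64(0.41050310311789157), np.float64(0.4105031031180633)])
holder [ 446.28538247 -192.91843601   48.        ] [np.float64(63.552129971589736), np.float64(60.763628393926396), np.float64(64.86985900146136), np.float64(65.12272835558827)]
spacer [314.91422122 194.76523702] [304 182  23  26 443]
[ 0.69247162 32.56631328 34.03887247] [446.26423525 -43.69805403  32.56631328]
[446.25336318 -44.46864511  31.84736302] [446.18034486 -43.5329387   32.        ]
```

{"method": "move_arm", "body": {"commands": [{"linear": [38, 0, 0], "twist": [0, 0, 0]}, {"linear": [77, 0, 0], "twist": [0, 0, 0]}, {"linear": [116, 0, 0], "twist": [0, 0, 0]}, {"linear": [155, 0, 10], "twist": [0, 0, 0]}, {"linear": [190, -2, 25], "twist": [0, 0, 0]}]}}

```text
clock: 3.73
tcp_pos: [448.1, -75.4, 241.3]
ee_rot: [0.707, 0.708, 0.001, 0.001]
wrist_force: [1.0, -0.2, -0.3]
width: 91.4
finger_force: 0.0
```

{"method": "move_arm", "body": {"commands": [{"linear": [20, -1, 33], "twist": [0, 0, 0]}, {"linear": [32, -1, 70], "twist": [0, 0, 0]}, {"linear": [32, -1, 110], "twist": [0, 0, 0]}, {"linear": [32, -1, 150], "twist": [0, 0, 0]}, {"linear": [32, -1, 170], "twist": [0, 0, 0]}]}}

```text
clock: 4.15
tcp_pos: [444.2, -44.4, 67.0]
ee_rot: [0.706, 0.708, -0.001, -0.002]
wrist_force: [-0.6, -0.5, -0.8]
width: 91.3
finger_force: 0.0
```

```bash
python3 -c "
from h import *
snap('w4');print(totool([447,-44.7,20]),monitor.get_obs()['wrist_force'])"
```

```text
4.15 [444.2 -44.4  67. ] [ 0.7061  0.7081 -0.0013 -0.0018] [-0.15  0.24  2.28  0.    0.62 -0.15]
[-0.30471398  4.26380381 45.27660824] [-5.62857985  1.61882427 -1.02414239]
```

{"method": "move_arm", "body": {"commands": [{"linear": [0, 0, 25], "twist": [0, 0, 0]}, {"linear": [0, 0, 49], "twist": [0, 0, 0]}, {"linear": [0, 0, 49], "twist": [0, 0, 0]}, {"linear": [0, 0, 49], "twist": [0, 0, 0]}]}}

```text
clock: 4.53
tcp_pos: [446.5, -45.7, 22.1]
ee_rot: [0.707, 0.707, -0.001, -0.001]
wrist_force: [0.7, 0.1, 0.7]
width: 91.3
finger_force: 0.0
```

{"method": "move_arm", "body": {"commands": [{"linear": [0, 0, 0], "twist": [0, 0, 0]}, {"linear": [0, 0, 0], "twist": [0, 0, 0]}, {"linear": [0, 0, 0], "twist": [0, 0, 0]}, {"linear": [0, 0, 0], "twist": [0, 0, 0]}, {"linear": [0, 0, 0], "twist": [0, 0, 0]}], "grip": 1, "newtons": 15}}

```text
clock: 4.95
tcp_pos: [447.6, -46.5, 22.6]
ee_rot: [0.707, 0.707, 0.0, 0.0]
wrist_force: [0.0, 0.0, -0.5]
width: 61.0
finger_force: 0.0
```

{"method": "move_arm", "body": {"commands": [{"linear": [0, 0, 0], "twist": [0, 0, 0]}, {"linear": [0, 0, 0], "twist": [0, 0, 0]}, {"linear": [0, 0, 0], "twist": [0, 0, 0]}, {"linear": [0, 0, 0], "twist": [0, 0, 0]}, {"linear": [0, 0, 0], "twist": [0, 0, 0]}]}}

```text
clock: 5.37
tcp_pos: [447.1, -46.4, 21.9]
ee_rot: [0.707, 0.707, -0.0, -0.0]
wrist_force: [-0.2, 0.5, 0.7]
width: 27.5
finger_force: 0.0
```

{"method": "move_arm", "body": {"commands": [{"linear": [1, 0, 2], "twist": [0, 0, 0]}, {"linear": [1, 0, 2], "twist": [0, 0, 0]}, {"linear": [1, 0, 2], "twist": [0, 0, 0]}, {"linear": [1, 0, 2], "twist": [0, 0, 0]}, {"linear": [1, 0, 2], "twist": [0, 0, 0]}]}}

```text
clock: 5.78
tcp_pos: [447.5, -45.4, 20.0]
ee_rot: [0.707, 0.707, 0.0, 0.0]
wrist_force: [-0.8, -0.9, 6.0]
width: 20.0
finger_force: 15.0
```

{"method": "move_arm", "body": {"commands": [{"linear": [0, 0, -25], "twist": [0, 0, 0]}, {"linear": [0, 0, -65], "twist": [0, 0, 0]}, {"linear": [0, 0, -105], "twist": [0, 0, 0]}, {"linear": [0, 0, -145], "twist": [0, 0, 0]}, {"linear": [0, 0, -185], "twist": [0, 0, 0]}]}}

```text
clock: 6.2
tcp_pos: [446.6, -45.2, 206.7]
ee_rot: [0.707, 0.707, -0.0, -0.0]
wrist_force: [1.3, -0.4, -1.1]
width: 20.2
finger_force: 15.0
```

{"method": "move_arm", "body": {"commands": [{"linear": [20, 9, -20], "twist": [0, 0, 0]}, {"linear": [35, 18, -20], "twist": [0, 0, 0]}, {"linear": [35, 18, -20], "twist": [0, 0, 0]}, {"linear": [35, 18, -20], "twist": [0, 0, 0]}, {"linear": [35, 18, -20], "twist": [0, 0, 0]}]}}

```text
clock: 6.62
tcp_pos: [464.5, -10.5, 224.2]
ee_rot: [0.707, 0.707, -0.001, -0.001]
wrist_force: [0.9, -1.3, -1.5]
width: 20.6
finger_force: 15.0
```

Run:
```python
from h import *
p,d,k=snap('w5')
for c in ("side","top"):
    a,e=read_camera(c);cv2.imwrite(f"pics/{c}1.png",a);np.save(f"{c}1.npy",e)
for q in ("tube","spacer"): print(q,[(r["xy"],r["confidence"]) for r in models.find_in("wrist",q)])
a=cv2.imread("pics/top1.png")[190:290,200:360];b=cv2.imread("pics/side1.png")[190:340,260:420]
cv2.imwrite("pics/m1.png",np.hstack([p,np.vstack([cv2.resize(a,(160,100)),cv2.resize(b,(160,150)),np.zeros((230,160,3),np.uint8)])]))
```

```text
6.6167 [464.5 -10.5 224.2] [ 7.070e-01  7.073e-01 -5.000e-04 -5.000e-04] [-0.07 -0.02  2.19 -0.    0.97 -0.07]
tube [([313.7, 71.9], 0.8)]
spacer [([318.7, 296.9], 0.78), ([311.6, 382.1], 0.49)]
```

View pics/m1.png

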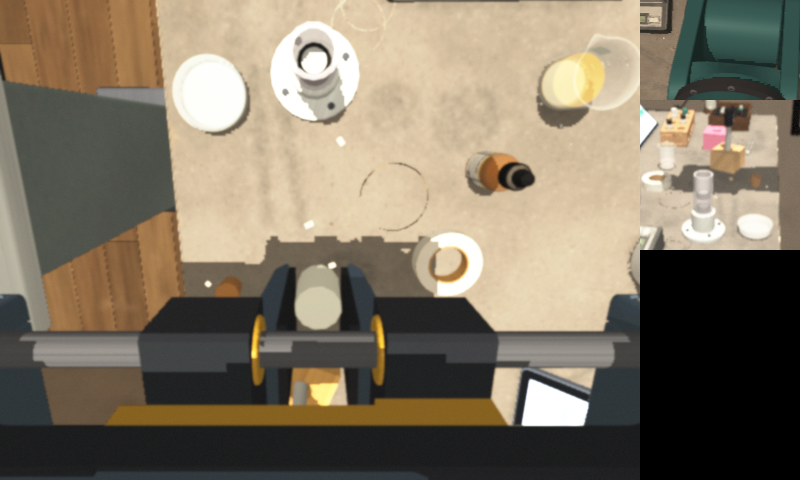

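Wrist view: tube mouth about (314,50), foot (314,72); held spacer's top (319,308) with bottom (318,275) between the fingers. Zoom to fit edges.

Run:
```python
import cv2,numpy as np
p=cv2.imread("pics/w5.png")
a=cv2.resize(p[20:100,276:356],None,fx=5,fy=5,interpolation=cv2.INTER_CUBIC);b=cv2.resize(p[255:335,278:358],None,fx=5,fy=5,interpolation=cv2.INTER_CUBIC)
m=np.hstack([a,b])
for i in range(0,800,50): cv2.line(m,(i,0),(i,8),(0,0,255),1)
for i in range(0,400,50): cv2.line(m,(0,i),(8,i),(0,0,255),1);cv2.line(m,(400,i),(408,i),(0,0,255),1)
cv2.imwrite("pics/z1.png",m)
d=np.load("w5.npz")["d"];print(np.round(d[25:100:4,314]),np.round(d[260:335:4,318]))
```

```text
[246. 252. 262. 272. 285. 284. 286. 285. 286. 285. 288. 288. 289. 255.
 261. 285. 314. 328. 336.] [417. 419. 193. 189. 183. 179. 174. 171. 171. 173. 172. 173. 174. 173.
 174. 175. 177. 177.  88.]
```

View pics/z1.png

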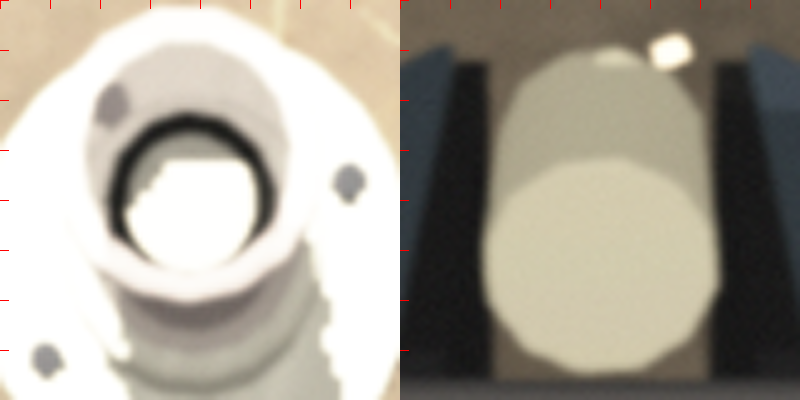

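Tube bore at mouth centred at pixel (313.5,51.3), 41 px wide; held spacer top centred at (318.2,308.2), 47.6 px wide; both fit the sizes.

Run:
```python
from h import *
z=np.load("w5.npz");k={a:z[a] for a in("intrinsics","world_from_camera")}
W=k["world_from_camera"];print(np.round(W,3).tolist())
m=atz("w",(313.5,51.3),120,k);t=224.2;s=atz("w",(318.2,308.2),t+12,k)
print("mouth",m,"spacer top",s,"rel tcp",s-[464.5,-10.5,t])
zz=np.load("w2.npz");k2={a:zz[a] for a in k}
# foot of tube in w2 / mouth two-view: depth check
d=z["d"];mm=np.zeros(d.shape,bool);mm[15:85,285:345]=True
P=pts("w",mm,d,k);Q=P[(P[:,2]>114)&(P[:,2]<126)];print(len(Q),Q.min(0),Q.max(0),(Q.min(0)+Q.max(0))/2)
d=z["d"];mm=np.zeros(d.shape,bool);mm[280:332,290:345]=True
P=pts("w",mm,d,k);Q=P[(P[:,2]>t+9)&(P[:,2]<t+16)];print(len(Q),Q.min(0),Q.max(0),(Q.min(0)+Q.max(0))/2, np.median(Q,0))
print(monitor.get_obs()["tcp_pos"],"find foot",atz("w",(314.5,71),10,k))
```

```text
[[1.0, 0.001, -0.003, 464.254], [-0.0, -0.962, -0.272, 66.419], [-0.003, 0.272, -0.962, 395.663], [0.0, 0.0, 0.0, 1.0]]
mouth [460.77816872 113.64155481 120.        ] spacer top [463.98545371  -9.52052343 236.2       ] rel tcp [-0.51454629  0.97947657 12.        ]
1158 [443.13907833  96.3685542  114.02202547] [477.65548733 130.56680219 122.95146436] [460.39728283 113.46767819 118.48674491]
1775 [453.40037704 -21.4531665  233.2271537 ] [474.81403782   5.20823154 240.19987031] [464.10720743  -8.12246748 236.71351201] [463.47029294  -8.18403695 236.77131289]
[464.85783185 -10.75168844 224.51290349] find foot [460.24233345 116.21878526  10.        ]
```

{"method": "move_arm", "body": {"commands": [{"linear": [30, -2, 0], "twist": [0, 0, 0]}, {"linear": [65, -4, 0], "twist": [0, 0, 0]}, {"linear": [85, -4, 0], "twist": [0, 0, 0]}, {"linear": [85, -4, 0], "twist": [0, 0, 0]}, {"linear": [85, -4, 0], "twist": [0, 0, 0]}]}}

```text
clock: 7.28
tcp_pos: [461.0, 75.0, 224.8]
ee_rot: [0.707, 0.708, -0.0, -0.0]
wrist_force: [0.3, -1.0, -0.9]
width: 20.1
finger_force: 15.0
```

{"method": "move_arm", "body": {"commands": [{"linear": [0, 0, 0], "twist": [0, 0, 0]}, {"linear": [0, 0, 0], "twist": [0, 0, 0]}]}}

```text
clock: 7.45
tcp_pos: [461.2, 73.8, 224.8]
ee_rot: [0.707, 0.707, -0.0, -0.0]
wrist_force: [-0.2, -0.4, -0.9]
width: 20.2
finger_force: 15.0
```

Run:
```python
from h import *
p,d,k=snap('w6');o=monitor.get_obs();print(o["tcp_pos"])
P=pts("w",np.ones(d.shape,bool),d,k)
Q=P[(P[:,2]>115)&(P[:,2]<125)&(abs(P[:,0]-461)<25)&(abs(P[:,1]-113)<25)];print(len(Q),np.percentile(Q,[1,99],axis=0),(Q.min(0)+Q.max(0))/2)
u=np.linalg.inv(k["world_from_camera"])@[461,113,120,1];u=k["intrinsics"]@u[:3];u=u[:2]/u[2];print(u)
c,r=int(u[0]),int(u[1])
m=cv2.resize(p[r-40:r+40,c-40:c+40],None,fx=5,fy=5,interpolation=cv2.INTER_CUBIC)
b=cv2.resize(p[255:335,278:358],None,fx=5,fy=5,interpolation=cv2.INTER_CUBIC)
m=np.hstack([m,b])
for i in range(0,800,50): cv2.line(m,(i,0),(i,8),(0,0,255),1)
for i in range(0,400,50): cv2.line(m,(0,i),(8,i),(0,0,255),1)
cv2.imwrite("pics/z2.png",m);print(c-40,r-40)
```

```text
7.45 [461.2  73.8 224.8] [ 7.074e-01  7.068e-01 -1.000e-04 -0.000e+00] [ 0.11 -0.02  2.19 -0.    0.97  0.11]
[461.21777841  73.79932542 224.85971813]
848 [[443.80854048  97.42591597 115.32966801]
 [476.56679559 130.66033179 122.35534884]] [460.21752003 113.81683533 119.14891528]
[318.72040565 184.68100899]
278 144
```

View pics/z2.png

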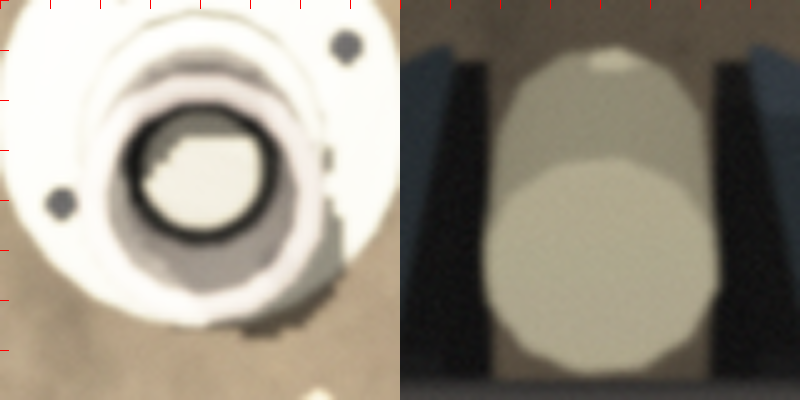

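{"method": "move_arm", "body": {"commands": [{"linear": [20, 0, 5], "twist": [0, 0, 0]}, {"linear": [39, 0, 25], "twist": [0, 0, 0]}, {"linear": [39, 0, 55], "twist": [0, 0, 0]}, {"linear": [39, 0, 75], "twist": [0, 0, 0]}, {"linear": [39, 0, 75], "twist": [0, 0, 0]}]}}

```text
clock: 7.92
tcp_pos: [459.0, 112.7, 146.6]
ee_rot: [0.707, 0.707, -0.002, -0.002]
wrist_force: [-1.3, -0.9, -1.6]
width: 20.3
finger_force: 15.0
```

{"method": "move_arm", "body": {"commands": [{"linear": [0, 0, 0], "twist": [0, 0, 0]}, {"linear": [0, 0, 0], "twist": [0, 0, 0]}, {"linear": [0, 0, 6], "twist": [0, 0, 0]}, {"linear": [0, 0, 12], "twist": [0, 0, 0]}, {"linear": [0, 0, 13], "twist": [0, 0, 0]}]}}

```text
clock: 8.33
tcp_pos: [461.1, 113.4, 136.6]
ee_rot: [0.707, 0.707, 0.0, 0.0]
wrist_force: [-0.3, -1.1, -0.4]
width: 20.4
finger_force: 15.0
```

```bash
python3 -c "
from h import *
o=monitor.get_obs();print(o['tcp_pos'],o['wrist_force'],totool([461.3,112.6,124]))"
```

```text
[461.12415123 113.43654082 136.61115101] [-0.25680007 -1.11635414 -0.40465487] [-0.83671077  0.17445653 12.61115908]
```

No contact on entry, descending to just above the mouth and releasing.

{"method": "move_arm", "body": {"commands": [{"linear": [-0.5, 0, 4], "twist": [0, 0, 0]}, {"linear": [-0.5, 0, 8], "twist": [0, 0, 0]}, {"linear": [-0.5, 0, 12], "twist": [0, 0, 0]}, {"linear": [-0.5, 0, 12], "twist": [0, 0, 0]}, {"linear": [-0.5, 0, 12], "twist": [0, 0, 0]}]}}

```text
clock: 8.75
tcp_pos: [461.1, 113.1, 124.7]
ee_rot: [0.707, 0.707, -0.0, -0.0]
wrist_force: [0.6, -0.1, 0.3]
width: 20.0
finger_force: 15.0
```

{"method": "move_arm", "body": {"commands": [{"linear": [0, 0, 0], "twist": [0, 0, 0]}, {"linear": [0, 0, 0], "twist": [0, 0, 0]}, {"linear": [0, 0, 0], "twist": [0, 0, 0]}, {"linear": [0, 0, 0], "twist": [0, 0, 0]}, {"linear": [0, 0, 0], "twist": [0, 0, 0]}], "grip": 0.3}}

```text
clock: 9.17
tcp_pos: [461.3, 113.1, 125.1]
ee_rot: [0.707, 0.707, 0.0, 0.0]
wrist_force: [0.5, -1.1, 0.8]
width: 50.5
finger_force: 0.0
```

{"method": "move_arm", "body": {"commands": [{"linear": [0, 0, -20], "twist": [0, 0, 0]}, {"linear": [0, 0, -60], "twist": [0, 0, 0]}, {"linear": [0, 0, -100], "twist": [0, 0, 0]}, {"linear": [-38, 0, -120], "twist": [0, 0, 0]}, {"linear": [-50, 0, -120], "twist": [0, 0, 0]}]}}

```text
clock: 9.58
tcp_pos: [463.2, 61.9, 249.6]
ee_rot: [0.707, 0.708, 0.002, 0.002]
wrist_force: [0.4, -0.2, -0.1]
width: 63.7
finger_force: 0.0
```

{"method": "move_arm", "body": {"commands": [{"linear": [0, 0, 0], "twist": [0, 0, 0]}, {"linear": [0, 0, 0], "twist": [0, 0, 0]}]}}

```text
clock: 9.75
tcp_pos: [461.2, 62.8, 245.1]
ee_rot: [0.708, 0.707, 0.0, 0.0]
wrist_force: [-0.1, 0.6, -0.2]
width: 63.9
finger_force: 0.0
```

Run:
```python
from h import *
p,d,k=snap('w7')
P=pts("w",np.ones(d.shape,bool),d,k);r=np.hypot(P[:,0]-461,P[:,1]-113.6)
Q=P[(r<9)&(P[:,2]<150)];print(len(Q),np.percentile(Q[:,2],[5,25,50,75,95]),Q.mean(0))
u=np.linalg.inv(k["world_from_camera"])@[461,113.6,120,1];u=k["intrinsics"]@u[:3];u=u[:2]/u[2];print(u)
c,r=int(u[0]),int(u[1])
cv2.imwrite("pics/z3.png",cv2.resize(p[r-40:r+40,c-40:c+40],None,fx=5,fy=5))
```

```text
9.75 [461.2  62.8 245.1] [7.077e-01 7.066e-01 3.000e-04 2.000e-04] [ 0.09 -0.05  2.18  0.    1.01  0.09]
463 [114.37263991 115.03823923 115.4825932  115.92715465 116.66316993] [461.03092239 113.69840055 115.48959109]
[318.55356524 165.19253965]
```

View pics/z3.png

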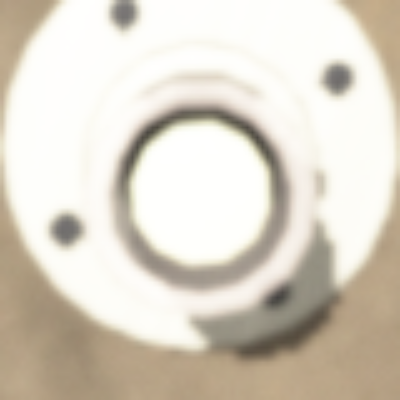

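Spacer is inside the bore, centred, its top at z≈115 (5 mm below the mouth). Now the rod.

{"method": "move_arm", "body": {"commands": [{"linear": [-40, -3, 0], "twist": [0, 0, 0]}, {"linear": [-80, -6, 0], "twist": [0, 0, 0]}, {"linear": [-120, -9, 0], "twist": [0, 0, 0]}, {"linear": [-160, -12, 0], "twist": [0, 0, 0]}, {"linear": [-200, -15, 0], "twist": [0, 0, 0]}]}}

```text
clock: 10.22
tcp_pos: [445.7, -137.8, 244.3]
ee_rot: [0.707, 0.708, -0.0, -0.001]
wrist_force: [1.2, -0.8, 0.5]
width: 63.6
finger_force: 0.0
```

{"method": "move_arm", "body": {"commands": [{"linear": [-35, 0, 10], "twist": [0, 0, 0]}, {"linear": [-55, 0, 25], "twist": [0, 0, 0]}, {"linear": [-55, 0, 45], "twist": [0, 0, 0]}, {"linear": [-55, 0, 45], "twist": [0, 0, 0]}, {"linear": [-55, 0, 45], "twist": [0, 0, 0]}]}}

```text
clock: 10.63
tcp_pos: [445.5, -190.9, 198.8]
ee_rot: [0.707, 0.707, -0.001, -0.002]
wrist_force: [1.0, -0.1, 0.1]
width: 63.8
finger_force: 0.0
```

Run:
```python
from h import *
p,d,k=snap('w8');o=monitor.get_obs();print(o["tcp_pos"],o["ee_rot"])
P=pts("w",np.ones(d.shape,bool),d,k)
Q=P[(P[:,2]>147)&(P[:,2]<158)&(np.hypot(P[:,0]-446,P[:,1]+192.5)<22)];print(len(Q),(Q.min(0)+Q.max(0))/2,Q.mean(0))
print(totool([446,-192.5,110]))
```

```text
10.6333 [ 445.5 -190.9  198.8] [ 7.071e-01  7.072e-01 -5.000e-04 -1.700e-03] [-0.45  0.06  2.17  0.    0.92 -0.45]
[ 446.23155175 -190.9910606   199.80813849] [ 7.06796678e-01  7.07416323e-01 -2.10627690e-04 -7.47265616e-04]
1219 [ 445.01804416 -191.48835663  150.9302153 ] [ 444.95326824 -190.68370364  152.26331165]
[-1.57694612 -0.11124443 89.80719971]
```

{"method": "move_arm", "body": {"commands": [{"linear": [0, -1, 25], "twist": [0, 0, 0]}, {"linear": [0, -1, 55], "twist": [0, 0, 0]}, {"linear": [0, -1, 80], "twist": [0, 0, 0]}, {"linear": [0, -1, 89], "twist": [0, 0, 0]}, {"linear": [0, -1, 89], "twist": [0, 0, 0]}]}}

```text
clock: 11.1
tcp_pos: [444.7, -190.8, 110.0]
ee_rot: [0.707, 0.708, -0.0, -0.001]
wrist_force: [0.6, 0.5, 0.2]
width: 63.9
finger_force: 0.0
```

{"method": "move_arm", "body": {"commands": [{"linear": [0, 0, 0], "twist": [0, 0, 0]}, {"linear": [0, 0, 0], "twist": [0, 0, 0]}, {"linear": [0, 0, 0], "twist": [0, 0, 0]}, {"linear": [0, 0, 0], "twist": [0, 0, 0]}, {"linear": [0, 0, 0], "twist": [0, 0, 0]}], "grip": 1, "newtons": 15}}

```text
clock: 11.52
tcp_pos: [445.6, -192.1, 111.8]
ee_rot: [0.707, 0.707, 0.0, 0.001]
wrist_force: [-1.2, 0.1, 0.4]
width: 33.2
finger_force: 0.0
```

{"method": "move_arm", "body": {"commands": [{"linear": [0, 0, 0], "twist": [0, 0, 0]}, {"linear": [0, 0, 0], "twist": [0, 0, 0]}, {"linear": [0, 0, 0], "twist": [0, 0, 0]}, {"linear": [0, 0, 0], "twist": [0, 0, 0]}, {"linear": [0, 0, 0], "twist": [0, 0, 0]}], "newtons": 60}}

```text
clock: 11.93
tcp_pos: [445.6, -192.1, 111.3]
ee_rot: [0.707, 0.707, 0.0, 0.0]
wrist_force: [-0.3, -0.1, 6.7]
width: 22.8
finger_force: 60.0
```

Run:
```python
from h import *
p,d,k=snap('w9');o=monitor.get_obs();print(o["tcp_pos"],o["wrist_force"],o["ft_torque"],o["width"],o["finger_force"])
P=pts("w",np.ones(d.shape,bool),d,k)
Q=P[(P[:,2]>147)&(P[:,2]<158)&(np.hypot(P[:,0]-445,P[:,1]+191.5)<15)];print(len(Q),np.percentile(Q,[1,99],axis=0),Q.mean(0))
```

```text
11.9333 [ 445.6 -192.1  111.3] [7.071e-01 7.071e-01 1.000e-04 3.000e-04] [-0.46  0.21  2.21  0.    0.73 -0.46]
[ 445.51543475 -192.06018881  111.23360454] [-0.68482494 -0.19241843  5.8768663 ] [ 0.00148804  0.1053422  -0.00018931] 22.851678570197457 60.00176296220161
987 [[ 433.18538164 -202.21048746  147.17919805]
 [ 456.29915825 -180.24752318  155.398532  ]] [ 444.75852252 -184.09283167  151.27263444]
```

{"method": "move_arm", "body": {"commands": [{"linear": [0, 0, -20], "twist": [0, 0, 0]}, {"linear": [0, 0, -55], "twist": [0, 0, 0]}, {"linear": [0, 0, -95], "twist": [0, 0, 0]}, {"linear": [0, 0, -130], "twist": [0, 0, 0]}, {"linear": [0, 0, -145], "twist": [0, 0, 0]}]}}

```text
clock: 12.4
tcp_pos: [446.4, -192.5, 260.3]
ee_rot: [0.707, 0.707, 0.001, 0.002]
wrist_force: [0.1, -1.3, -0.4]
width: 22.9
finger_force: 60.0
```

{"method": "move_arm", "body": {"commands": [{"linear": [40, 2, 0], "twist": [0, 0, 0]}, {"linear": [80, 4, 0], "twist": [0, 0, 0]}, {"linear": [120, 6, 0], "twist": [0, 0, 0]}, {"linear": [160, 8, 0], "twist": [0, 0, 0]}, {"linear": [200, 10, 0], "twist": [0, 0, 0]}]}}

```text
clock: 12.82
tcp_pos: [454.6, 9.8, 255.9]
ee_rot: [0.707, 0.707, -0.0, -0.0]
wrist_force: [1.5, 0.3, -0.5]
width: 23.2
finger_force: 60.0
```

{"method": "move_arm", "body": {"commands": [{"linear": [35, 2, 0], "twist": [0, 0, 0]}, {"linear": [55, 5, 0], "twist": [0, 0, 0]}, {"linear": [55, 5, 0], "twist": [0, 0, 0]}, {"linear": [55, 5, 0], "twist": [0, 0, 0]}, {"linear": [55, 5, 0], "twist": [0, 0, 0]}]}}

```text
clock: 13.23
tcp_pos: [459.9, 62.7, 255.7]
ee_rot: [0.707, 0.707, -0.0, -0.0]
wrist_force: [0.4, 0.1, -1.4]
width: 23.0
finger_force: 60.0
```

Run:
```python
from h import *
p,d,k=snap('w10');o=monitor.get_obs();t=o["tcp_pos"];print(t,o["wrist_force"],o["ft_torque"])
P=pts("w",np.ones(d.shape,bool),d,k)
n=np.hypot(P[:,0]-t[0],P[:,1]-t[1])<30
for a,b in((30,46),(-99,-88),(-80,-10)):
    Q=P[n&(P[:,2]>t[2]+a)&(P[:,2]<t[2]+b)]
    if len(Q): print(a,b,len(Q),np.percentile(Q,[1,50,99],axis=0)-t)
s,e=read_camera("side")
u=np.linalg.inv(get_calibration("side")["world_from_camera"])@[*t[:2],t[2]-40,1];u=get_calibration("side")["intrinsics"]@u[:3];u=(u[:2]/u[2]).astype(int);print(u)
a=cv2.resize(s[u[1]-60:u[1]+90,u[0]-50:u[0]+50],None,fx=4,fy=4);b=cv2.resize(p[60:360,220:420],(400,600))
cv2.imwrite("pics/z4.png",np.hstack([a,b]))
```

```text
13.2333 [459.9  62.7 255.7] [ 7.070e-01  7.072e-01 -3.000e-04 -1.000e-04] [ 0.09 -0.06  2.17 -0.    1.04  0.09]
[459.96037103  62.35814426 255.71229624] [-0.02501354 -0.54616392 -2.35281348] [-0.106978   -0.01277881 -0.06566745]
30 46 2637 [[-22.25505732 -13.2848529   30.21540422]
 [ -0.6384463   11.54292296  38.90905845]
 [ 20.64552112  18.48544507  45.72489741]]
-99 -88 78 [[-10.45173799   1.15139982 -97.2356475 ]
 [ -0.12920211   8.87735392 -91.84945353]
 [  8.7740881   10.07147868 -88.13966926]]
-80 -10 809 [[ -7.70671405   0.79730413 -78.97547425]
 [ -0.77014585   6.25790575 -41.00240885]
 [  5.82419123   7.39340061 -14.04833854]]
[328 203]
```

View pics/z4.png

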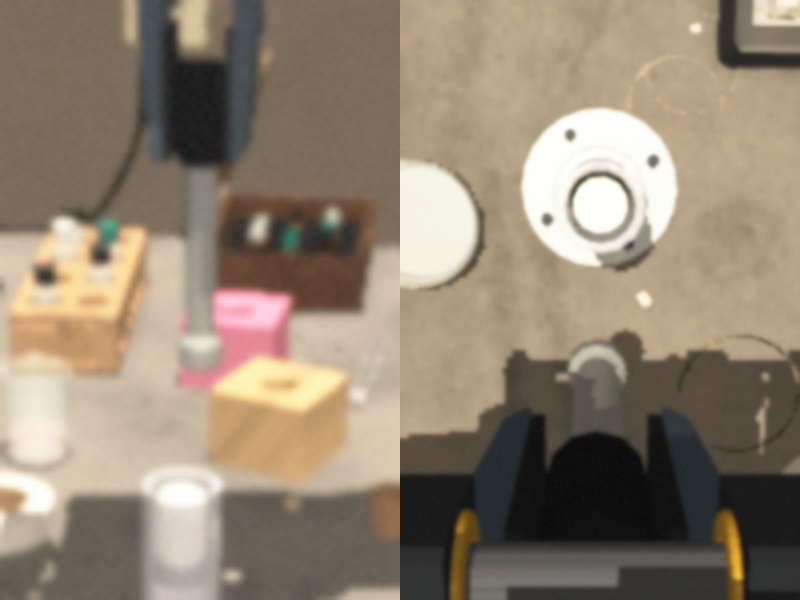

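Rod hangs upright, foot under the TCP (−0.8, +0.3 mm); tube mouth ahead at its known place.

{"method": "move_arm", "body": {"commands": [{"linear": [25, 1, 0], "twist": [0, 0, 0]}, {"linear": [51, 1.5, 0], "twist": [0, 0, 0]}, {"linear": [51, 1.5, 10], "twist": [0, 0, 0]}, {"linear": [51, 1.5, 25], "twist": [0, 0, 0]}, {"linear": [51, 1.5, 30], "twist": [0, 0, 0]}]}}

```text
clock: 13.75
tcp_pos: [460.9, 113.3, 224.2]
ee_rot: [0.707, 0.707, -0.001, -0.0]
wrist_force: [-1.1, 1.0, -2.0]
width: 22.8
finger_force: 60.0
```

{"method": "move_arm", "body": {"commands": [{"linear": [0, 0, 0], "twist": [0, 0, 0]}, {"linear": [0, 0, 0], "twist": [0, 0, 0]}, {"linear": [0, 0, 0], "twist": [0, 0, 0]}]}}

```text
clock: 14.0
tcp_pos: [462.1, 113.6, 226.5]
ee_rot: [0.707, 0.707, 0.0, 0.0]
wrist_force: [-0.4, 0.4, -0.4]
width: 22.7
finger_force: 60.0
```

Aligned; lower slowly into the mouth to the spacer.

{"method": "move_arm", "body": {"commands": [{"linear": [0, -0.5, 3], "twist": [0, 0, 0]}, {"linear": [0, -0.5, 6], "twist": [0, 0, 0]}, {"linear": [0, -0.5, 9], "twist": [0, 0, 0]}, {"linear": [0, -0.5, 11], "twist": [0, 0, 0]}, {"linear": [0, -0.5, 11], "twist": [0, 0, 0]}]}}

```text
clock: 14.42
tcp_pos: [461.0, 114.1, 214.5]
ee_rot: [0.707, 0.707, -0.0, -0.0]
wrist_force: [0.4, 0.4, -1.4]
width: 23.0
finger_force: 60.0
```

{"method": "move_arm", "body": {"commands": [{"linear": [0, 0, 1.5], "twist": [0, 0, 0]}, {"linear": [0, 0, 3], "twist": [0, 0, 0]}, {"linear": [0, 0, 4.5], "twist": [0, 0, 0]}, {"linear": [0, 0, 6], "twist": [0, 0, 0]}, {"linear": [0, 0, 6], "twist": [0, 0, 0]}]}}

```text
clock: 14.83
tcp_pos: [461.1, 114.1, 208.7]
ee_rot: [0.707, 0.707, -0.0, -0.0]
wrist_force: [0.3, -0.2, -0.7]
width: 23.0
finger_force: 60.0
```

{"method": "move_arm", "body": {"commands": [{"linear": [0, 0, 2], "twist": [0, 0, 0]}, {"linear": [0, 0, 4], "twist": [0, 0, 0]}, {"linear": [0, 0, 6], "twist": [0, 0, 0]}, {"linear": [0, 0, 8], "twist": [0, 0, 0]}, {"linear": [0, 0, 10], "twist": [0, 0, 0]}]}}

```text
clock: 15.25
tcp_pos: [461.2, 114.1, 198.7]
ee_rot: [0.707, 0.707, 0.0, 0.0]
wrist_force: [-0.2, 0.8, 2.3]
width: 23.2
finger_force: 60.0
```

{"method": "move_arm", "body": {"commands": [{"linear": [0, 0, 2], "twist": [0, 0, 0]}, {"linear": [0, 0, 4], "twist": [0, 0, 0]}, {"linear": [0, 0, 6], "twist": [0, 0, 0]}, {"linear": [0, 0, 8], "twist": [0, 0, 0]}, {"linear": [0, 0, 10], "twist": [0, 0, 0]}]}}

```text
clock: 15.67
tcp_pos: [461.4, 114.1, 189.0]
ee_rot: [0.707, 0.707, 0.0, 0.0]
wrist_force: [-0.7, 0.3, 6.5]
width: 23.1
finger_force: 60.0
```

{"method": "move_arm", "body": {"commands": [{"linear": [0, 0, 2], "twist": [0, 0, 0]}, {"linear": [0, 0, 4], "twist": [0, 0, 0]}, {"linear": [0, 0, 6], "twist": [0, 0, 0]}, {"linear": [0, 0, 8], "twist": [0, 0, 0]}, {"linear": [0, 0, 8], "twist": [0, 0, 0]}]}}

```text
clock: 16.08
tcp_pos: [461.2, 114.1, 180.7]
ee_rot: [0.707, 0.707, -0.0, -0.0]
wrist_force: [-0.6, -0.5, 0.1]
width: 23.0
finger_force: 60.0
```

{"method": "move_arm", "body": {"commands": [{"linear": [0, 0, 0.5], "twist": [0, 0, 0]}, {"linear": [0, 0, 1], "twist": [0, 0, 0]}, {"linear": [0, 0, 1.5], "twist": [0, 0, 0]}, {"linear": [0, 0, 2], "twist": [0, 0, 0]}, {"linear": [0, 0, 2.5], "twist": [0, 0, 0]}]}}

```text
clock: 16.5
tcp_pos: [461.3, 114.1, 178.6]
ee_rot: [0.707, 0.707, 0.0, 0.0]
wrist_force: [-0.9, 0.1, 5.5]
width: 23.0
finger_force: 60.0
```

{"method": "move_arm", "body": {"commands": [{"linear": [0, 0, 0.5], "twist": [0, 0, 0]}, {"linear": [0, 0, 1], "twist": [0, 0, 0]}, {"linear": [0, 0, 1.5], "twist": [0, 0, 0]}, {"linear": [0, 0, 2], "twist": [0, 0, 0]}, {"linear": [0, 0, 2.5], "twist": [0, 0, 0]}]}}

```text
clock: 16.92
tcp_pos: [462.6, 114.4, 177.7]
ee_rot: [0.707, 0.707, 0.001, 0.001]
wrist_force: [-5.7, -1.5, 34.0]
width: 23.2
finger_force: 60.0
```

{"method": "move_arm", "body": {"commands": [{"linear": [0, 0, -1.2], "twist": [0, 0, 0]}, {"linear": [0, 0, -1.2], "twist": [0, 0, 0]}]}}

```text
clock: 17.08
tcp_pos: [461.7, 114.2, 178.0]
ee_rot: [0.707, 0.707, 0.0, 0.0]
wrist_force: [-2.1, -0.1, 14.2]
width: 23.0
finger_force: 60.0
```

{"method": "move_arm", "body": {"commands": [{"linear": [0, 0, 0.2], "twist": [0, 0, 0]}, {"linear": [0, 0, 0.2], "twist": [0, 0, 0]}, {"linear": [0, 0, 0.2], "twist": [0, 0, 0]}, {"linear": [0, 0, 0.2], "twist": [0, 0, 0]}, {"linear": [0, 0, 0.2], "twist": [0, 0, 0]}]}}

```text
clock: 17.5
tcp_pos: [462.0, 114.3, 177.9]
ee_rot: [0.707, 0.707, 0.001, 0.0]
wrist_force: [-3.6, -0.7, 16.1]
width: 23.1
finger_force: 60.0
```

{"method": "move_arm", "body": {"commands": [{"linear": [0, 0, 0], "twist": [0, 0, 0]}, {"linear": [0, 0, 0], "twist": [0, 0, 0]}, {"linear": [0, 0, 0], "twist": [0, 0, 0]}, {"linear": [0, 0, 0], "twist": [0, 0, 0]}, {"linear": [0, 0, 0], "twist": [0, 0, 0]}]}}

```text
clock: 17.92
tcp_pos: [461.9, 114.3, 177.9]
ee_rot: [0.707, 0.707, 0.001, 0.0]
wrist_force: [-2.1, 0.7, 16.4]
width: 22.7
finger_force: 60.0
```

{"method": "move_arm", "body": {"commands": [{"linear": [0, 0, 0], "twist": [0, 0, 0]}, {"linear": [0, 0, 0], "twist": [0, 0, 0]}, {"linear": [0, 0, 0], "twist": [0, 0, 0]}, {"linear": [0, 0, -1], "twist": [0, 0, 0]}, {"linear": [0, 0, -4], "twist": [0, 0, 0]}]}}

```text
clock: 18.33
tcp_pos: [460.8, 114.0, 180.6]
ee_rot: [0.707, 0.707, -0.0, -0.0]
wrist_force: [-0.2, -0.2, -1.1]
width: 23.2
finger_force: 60.0
```

{"method": "move_arm", "body": {"commands": [{"linear": [0, 0, -12], "twist": [0, 0, 0]}, {"linear": [0, 0, -30], "twist": [0, 0, 0]}, {"linear": [0, 0, -55], "twist": [0, 0, 0]}, {"linear": [0, 0, -80], "twist": [0, 0, 0]}, {"linear": [0, 0, -80], "twist": [0, 0, 0]}]}}

```text
clock: 18.75
tcp_pos: [463.0, 114.5, 265.1]
ee_rot: [0.707, 0.707, 0.002, 0.002]
wrist_force: [1.3, -0.1, 0.2]
width: 22.9
finger_force: 60.0
```

{"method": "move_arm", "body": {"commands": [{"linear": [-35, 0, 0], "twist": [0, 0, 0]}, {"linear": [-50, 0, 0], "twist": [0, 0, 0]}, {"linear": [-50, 0, 0], "twist": [0, 0, 0]}, {"linear": [-50, 0, 0], "twist": [0, 0, 0]}, {"linear": [-50, 0, 0], "twist": [0, 0, 0]}]}}

```text
clock: 19.17
tcp_pos: [461.0, 64.4, 260.6]
ee_rot: [0.707, 0.707, -0.0, -0.0]
wrist_force: [-0.5, -0.1, -2.0]
width: 23.1
finger_force: 60.0
```

Run:
```python
from h import *
p,d,k=snap('w11');o=monitor.get_obs();t=o["tcp_pos"];print(t,o["wrist_force"],o["ft_torque"])
P=pts("w",np.ones(d.shape,bool),d,k)
n=np.hypot(P[:,0]-t[0],P[:,1]-t[1])<30
for a,b in((-102,-88),(-80,-10)):
    Q=P[n&(P[:,2]>t[2]+a)&(P[:,2]<t[2]+b)];print(a,b,len(Q),np.percentile(Q,[1,50,99],axis=0)-t)
r=np.hypot(P[:,0]-461,P[:,1]-113.6);Q=P[(r<8)&(P[:,2]<150)];print("in tube",len(Q),np.percentile(Q[:,2],[5,25,50,75,95]))
print("to above holder",totool([445.5,-192.1,t[2]]))
```

```text
19.1667 [461.   64.4 260.6] [ 7.072e-01  7.070e-01 -2.000e-04 -2.000e-04] [ 0.09 -0.07  2.16  0.    1.05  0.09]
[461.05941404  64.56422596 260.61112501] [ 0.00695371 -0.37787713 -1.06327861] [-0.00257685  0.02879668 -0.02098481]
-102 -88 77 [[-10.40075202   0.70368236 -96.07632628]
 [ -0.77771656   8.38779574 -92.00993925]
 [  8.80046399   9.69165415 -88.25288458]]
-80 -10 803 [[ -7.72817144   0.21220021 -78.76300735]
 [ -0.74525266   5.76463842 -40.94299269]
 [  5.85251527   6.97115883 -14.12155195]]
in tube 267 [78.60966944 79.28913388 79.72731003 80.12860058 80.82476793]
to above holder [-2.56661374e+02 -1.56063819e+01 -7.83957078e-03]
```

Stack seated: spacer top at z≈79.7, about 40 mm below the mouth (within the 40–58 range). Rod unchanged in the grip; returning it.

{"method": "move_arm", "body": {"commands": [{"linear": [-40, -3, 0], "twist": [0, 0, 0]}, {"linear": [-80, -6, 0], "twist": [0, 0, 0]}, {"linear": [-120, -9, 0], "twist": [0, 0, 0]}, {"linear": [-160, -12, 0], "twist": [0, 0, 0]}, {"linear": [-200, -14, 0], "twist": [0, 0, 0]}]}}

```text
clock: 19.63
tcp_pos: [446.9, -137.0, 260.9]
ee_rot: [0.707, 0.708, 0.0, 0.0]
wrist_force: [1.0, -0.1, -0.5]
width: 23.1
finger_force: 60.0
```

{"method": "move_arm", "body": {"commands": [{"linear": [-35, -1, 20], "twist": [0, 0, 0]}, {"linear": [-56.5, -1.5, 50], "twist": [0, 0, 0]}, {"linear": [-56.5, -1.5, 80], "twist": [0, 0, 0]}, {"linear": [-56.5, -1.5, 95], "twist": [0, 0, 0]}, {"linear": [-56.5, -1.5, 95], "twist": [0, 0, 0]}]}}

```text
clock: 20.05
tcp_pos: [444.0, -191.3, 162.6]
ee_rot: [0.707, 0.707, -0.001, -0.003]
wrist_force: [-1.3, 0.1, -1.2]
width: 23.1
finger_force: 60.0
```

{"method": "move_arm", "body": {"commands": [{"linear": [0, 0, 0], "twist": [0, 0, 0]}, {"linear": [0, 0, 0], "twist": [0, 0, 0]}, {"linear": [0, 0, 0], "twist": [0, 0, 0]}, {"linear": [0, 0, 0], "twist": [0, 0, 0]}]}}

```text
clock: 20.38
tcp_pos: [446.5, -192.4, 167.2]
ee_rot: [0.707, 0.707, 0.0, 0.001]
wrist_force: [-0.5, 1.4, -1.1]
width: 23.4
finger_force: 60.0
```

```bash
python3 -c "
from h import *
o=monitor.get_obs();print(o['tcp_pos'],o['wrist_force'],totool([445.7,-192.1,112]))"
```

```text
[ 446.48637717 -192.37555223  167.18504895] [-0.49900173  1.35483839 -1.10889335] [ 0.32567905 -0.88821192 55.18323077]
```

{"method": "move_arm", "body": {"commands": [{"linear": [0.3, -0.8, 8], "twist": [0, 0, 0]}, {"linear": [0.3, -0.8, 15], "twist": [0, 0, 0]}, {"linear": [0.3, -0.8, 19], "twist": [0, 0, 0]}, {"linear": [0.3, -0.8, 23], "twist": [0, 0, 0]}, {"linear": [0.3, -0.8, 26], "twist": [0, 0, 0]}]}}

```text
clock: 20.8
tcp_pos: [444.7, -192.0, 139.2]
ee_rot: [0.707, 0.707, -0.0, -0.0]
wrist_force: [0.4, -0.4, -1.6]
width: 23.1
finger_force: 60.0
```

Inside the hole (foot at z≈40) with no contact force; lowering on.

{"method": "move_arm", "body": {"commands": [{"linear": [0, 0, 6], "twist": [0, 0, 0]}, {"linear": [0, 0, 12], "twist": [0, 0, 0]}, {"linear": [0, 0, 18], "twist": [0, 0, 0]}, {"linear": [0, 0, 24], "twist": [0, 0, 0]}, {"linear": [0, 0, 27], "twist": [0, 0, 0]}]}}

```text
clock: 21.22
tcp_pos: [444.5, -192.0, 111.9]
ee_rot: [0.707, 0.707, -0.0, -0.0]
wrist_force: [0.3, 0.7, -1.8]
width: 23.0
finger_force: 60.0
```

{"method": "move_arm", "body": {"commands": [{"linear": [0, 0, 0.5], "twist": [0, 0, 0]}, {"linear": [0, 0, 1], "twist": [0, 0, 0]}, {"linear": [0, 0, 1], "twist": [0, 0, 0]}]}}

```text
clock: 21.47
tcp_pos: [445.0, -192.1, 112.0]
ee_rot: [0.707, 0.707, 0.0, 0.0]
wrist_force: [-0.3, 0.3, -1.1]
width: 23.2
finger_force: 60.0
```

{"method": "move_arm", "body": {"commands": [{"linear": [0, 0, 0], "twist": [0, 0, 0]}, {"linear": [0, 0, 0], "twist": [0, 0, 0]}, {"linear": [0, 0, 0], "twist": [0, 0, 0]}, {"linear": [0, 0, 0], "twist": [0, 0, 0]}, {"linear": [0, 0, 0], "twist": [0, 0, 0]}], "grip": 0.3, "newtons": 15}}

```text
clock: 21.88
tcp_pos: [445.0, -192.1, 112.1]
ee_rot: [0.707, 0.707, 0.0, 0.0]
wrist_force: [0.1, -0.3, 0.0]
width: 53.5
finger_force: 0.0
```

{"method": "move_arm", "body": {"commands": [{"linear": [0, 0, 0], "twist": [0, 0, 0]}, {"linear": [0, 0, -15], "twist": [0, 0, 0]}, {"linear": [0, 0, -50], "twist": [0, 0, 0]}, {"linear": [0, 0, -90], "twist": [0, 0, 0]}, {"linear": [0, 0, -125], "twist": [0, 0, 0]}]}}

```text
clock: 22.3
tcp_pos: [444.6, -192.0, 238.8]
ee_rot: [0.707, 0.707, -0.0, -0.0]
wrist_force: [1.1, -0.8, 0.9]
width: 63.5
finger_force: 0.0
```

{"method": "move_arm", "body": {"commands": [{"linear": [-30, 0, 0], "twist": [0, 0, 0]}, {"linear": [-60, 0, 0], "twist": [0, 0, 0]}, {"linear": [-60, 0, 0], "twist": [0, 0, 0]}, {"linear": [-60, 0, 0], "twist": [0, 0, 0]}, {"linear": [-60, 0, 0], "twist": [0, 0, 0]}]}}

```text
clock: 22.72
tcp_pos: [444.5, -251.7, 236.6]
ee_rot: [0.707, 0.707, -0.0, -0.0]
wrist_force: [-0.3, -0.2, -0.1]
width: 64.1
finger_force: 0.0
```

Run:
```python
from h import *
p,d,k=snap('w12');o=monitor.get_obs();print(o["width"],o["wrist_force"])
P=pts("w",np.ones(d.shape,bool),d,k)
Q=P[(P[:,2]>140)&(P[:,2]<165)&(np.hypot(P[:,0]-446,P[:,1]+192.5)<25)];print(len(Q),(Q.min(0)+Q.max(0))/2,Q.mean(0),np.median(Q[:,2]))
```

```text
22.7167 [ 444.5 -251.7  236.6] [ 7.073e-01  7.069e-01 -0.000e+00 -4.000e-04] [-0.56  0.05  2.1   0.    1.   -0.56]
63.79794948165997 [-0.18861292 -0.02284621 -0.18472989]
1063 [ 444.17154384 -192.26010171  147.54333034] [ 444.20582978 -191.85042381  152.37490472] 152.57438047289637
```

Rod top is back at z≈152, centred over the holder and upright. Handing in.

```bash
python3 -c "
from h import *
print(order.sign_off())"
```

```text
the job is handed in; nothing more can be done
None
```

I've handed the job in; no verdict came back. The spacer and both discs went down to the seat and were held there at about 15 N for about 1 s, after a brief peak of 34 N at the wrist sensor just under the 35 N limit. The rod is back upright in its holder, and I never touched the bystanders.

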